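Clear and match the hinge of a prop flap

TASK

The blue headband frame is parked over the hinge on the jamb block: lift it off, hang it over the middle part of the steel rail, one leg each side, and let go of it. Then take the flap out of its rack and bring its brass knuckle down between the two knuckles of the jamb block so that all three holes line up well enough for the 9 mm hinge pin to pass straight through, flap upright. Finish while holding it still just there in the gripper, not resting on or pushing against the block; leave everything else on the bench where it is.

Things in the scene. Friction and masses are not known exactly. Their poses are not given: they have to be found in the camera images.
- frame: blue rigid arch (headband), 138 mm wide (x), 64 broad (y), open below; legs reach 85 mm below the crown's underside, inner faces 122 apart. On top an orange crest block 26 x 26 mm, 8 to 50 mm above the origin: grip any pair of its faces. Origin: middle of the crown's underside, z up. About 160 g. Starts astride the jamb block, crown resting on its knuckles, x within 9 degrees of the block's.
- rail: fixed stand: level steel bar 16 mm thick, 220 long (along its y), axis 165 mm above the bench, on two dark posts 16 mm thick with feet 110 x 40 mm. Origin: on the bench under the bar's middle. Place and yaw vary; it may stand on either side of the jamb block.
- rail_mid (a point): middle of the bar, on its axis; y along the bar, z up
- jamb: fixed wooden block 56 x 120 x 72 mm (x, y, z) with a brass hinge leaf on top: two knuckles (tubes 22 mm outside, 12 mm hole, each 22 long) in one line along its y, axis 104 mm above the bench, with an open gap of 38 mm between them and 28 mm of air below the axis in the gap. Origin: centre of the underside.
- jamb_bore (a point): point on the hole axis of the fixed knuckles, midway between them in the gap, 104 mm above the bench; axes as the block's: y along the holes, z up
- flap: loose plywood board 10 mm thick (x), 80 wide (y), 16 to 96 mm above its origin; below it one brass knuckle, a tube along y, 22 mm outside, 12 mm hole, 30 long. Origin: centre of that hole, z up. Grip the top edge's middle over its thickness. About 200 g; same turned half round. Starts standing in the rack, origin 19 mm above the bench. Its board touches the fixed knuckles if lowered 5 mm too far.
- flap_bore (a point): centre of the flap knuckle's hole (same as the flap's origin); y along the hole, z up in the flap
- rack: fixed dark rack, base 80 x 112 x 8 mm, with a slotted upright 63 mm high at each end of its y that holds the flap's side edges with 1.5 mm to spare; the flap lifts straight up out of it. Origin: on the bench under the flap; the board stands in the rack's y-z plane. It may be on either side of the jamb block.
- glue: white glue bottle with orange cap, 52 mm across, 130 mm tall; bystander. Origin: centre of the underside
- jar: amber jar with dark lid, 64 mm across, 75 mm tall; bystander. Origin: centre of the underside
- brush_pot: steel pot 70 mm across and 90 mm tall with brushes standing in it up to 160 mm; bystander. Origin: centre of the underside
- pin_tray: grey open tray 75 x 100 x 16 mm with the hinge pin in it; bystander. Origin: centre of the underside
- pin: the steel hinge pin, 9 mm thick and 85 mm long, lying in the tray for later; bystander. Origin: its underside at mid-length
- tape: yellow ring of tape, 80 mm across, 22 mm tall, lying flat; bystander. Origin: centre of the underside
- driver: screwdriver lying down, about 200 mm long; bystander. Origin: on its underside
- half_helmet: white prop helmet dome, 156 mm across, 112 mm tall, with a black eye band; bystander. Origin: centre of the underside
Things that resemble listed ones, but are neither listed nor needed, are in the scene too. Of the things that look like the frame, the smaller one is meant. What is shaped like the jamb but red is not meant.

How it is judged (in metres and radians):
On the way:
1. the headband frame hangs over the rail, one leg each side, let go (contact force between frame and rail above 0.4 N and x of frame in the frame of rail_mid between -0.03 and 0.03 m and y of frame in the frame of rail_mid between -0.075 and 0.075 m and z of frame in the frame of rail_mid between 0 and 0.02 m and angle between frame's own z axis and vertical below 0.3 rad and contact force between the fingers and frame below 0.1 N and linear speed of frame below 0.05 m/s), for 0.3 s.
At the end, for the whole second after the job is handed in: Flap gripped, still, upright (0.15 rad), its hole within 3 mm of the fixed holes' axis across and in height, 6 mm along, axes parallel to 0.08 rad, under 1.5 N on the block; frame hangs still and untouched on the rail, within 30 mm across and 75 mm along of its middle, tilt under 0.3 rad (all of step 1 and x of flap_bore in the frame of jamb_bore between -0.003 and 0.003 m and z of flap_bore in the frame of jamb_bore between -0.003 and 0.003 m and y of flap_bore in the frame of jamb_bore between -0.006 and 0.006 m and angle between the y axis of flap and the y axis of jamb, either way round below 0.08 rad and angle between flap's own z axis and vertical below 0.15 rad and contact force between the fingers and flap above 2 N and contact force between flap and jamb below 1.5 N and linear speed of flap below 0.02 m/s); the arm keeps its last pose, push and grip.
It fails at once if a bystander is moved by more than 30 mm (distance of any of glue, jar, brush_pot, pin_tray, pin, tape, driver, half_helmet from where it was at the start of the episode above 0.03 m).
It also fails if it takes over 51 s, if anything falls off the work surface, if the arm or the gripper's body presses on something with over 40 N, if the wrist force passes 120 N, or if a joint passes its speed limit or range.

ROBOT

A 6-joint arm with a two-finger parallel gripper is mounted at the origin on the work surface. World frame = base frame: x ahead of the robot, y to its left, z up, the work surface at z = 0. Lengths are in mm, angles in rad, forces in N, time in s.
With the tool pointing down it reaches from about 350 to 975 mm from the base axis. Payload 7.1 kg.
Tool frame: the origin (TCP) lies between the finger pads; the fingertips stand 17 mm ahead of it and the grasp point (between the pads) lies 2 mm behind it (tip_reach is the y of the fingertips in the tool frame, in mm); y points along the fingers, x is the direction in which the jaws open and shut, and the axes are right-handed (so a half turn about y gives the same grasp; the last joint's range is limited). The gripper opens to 88 mm and grips with 3 to 60 N. Pads are 20 mm wide; open, the fingers measure 115 mm over their backs; the gripper's body (75 mm by 178 mm) begins 61 mm behind the grasp point.
Start: joints at [-1.308, 0.423, 1.63, -0, 1.089, -0.019], TCP at [173.822, -600.326, 239.675] pointing down, gripper open.
Joint ranges: [-3, 3], [-0.9, 2.11], [0.09, 2.58], [-1.31, 4.45], [0.11, 2.69], [-2.54, 2.54]. Speed limits (rad/s): [2.39, 2.39, 3.01, 3.14, 3.14, 3.14].

INTERFACE

Orientations are given as a rotation vector (axis times angle).
In Python, from workcell import get_obs, get_image, camera_model, close_job, silhouettes, tip_of, tip_reach gives the robot as it stands. The module is installed in compiled form; this text tells all that it offers.
- The arm moves only by the tool arm_command, never from a script. Its argument "targets" is a list of rows, each a list of 4 numbers: the shift along the tool's x, y, z in mm, then the turn about the tool's y in rad. A call has 1 to 20 rows; each row shifts and turns the commanded pose from where the row before left it, along the tool's axes as they then stand; what a row does not reach is not made up. A row lasts 1/12 s, in which the tool goes at most 41.7 mm and 7.16 degrees, less where a joint would pass 70% of its speed; a pose out of reach is approached as far as the arm can. A call is refused whole if a number of a shift passes 41.7 or a number of a turn 0.125, either way. A call with a gripper value outside its range is refused whole. "gripper" is the opening in per cent of the stroke, from 0 (shut) to 100 (fully open), set as the call begins (left out, the last holds). The fingers move at their own pace and stop on an object; the grip force is fixed at half the most. Time passes only in rows, so rows that do not move let the fingers close. It gives the time, the measured TCP pose, the force and the opening at its end, in the units of the state.
- get_obs(): the state, without advancing time (a new reading comes with each control period).
- get_image(name): name is "side" or "top" or "wrist"; returns the picture (400x640x3 uint8, blue, green, red); there is no depth.
- camera_model(name): a dict with "mtx" (3x3 intrinsics, pixels), "position" and "orientation" of the camera in the world. Camera axes: x right, y up, looking along -z (the intrinsics and any distortion apply to the point x, -y, -z); pixel columns grow to the right and rows downward; lengths in mm; the calibration is good to about 2 mm. The wrist camera is an equidistant fisheye: a pixel r from the principal point sees the ray r / f radians off the axis. A picture is of the moment at which its call begins: read the wrist's pose just before it. camera_model takes no time and is no camera call; for the wrist camera it gives the pose at the moment of the call.
- close_job(): hands the job in, once; it reports no verdict.
Trained networks look in the newest picture that a camera, given by its name, has taken for a name from the list of things; names that differ only in an ending like _2 or _b are one class to them, and where a whole thing is asked for, a point or a joint stands for the part that bears it (a point fixed in the world has none). Each returns a list of dicts, best first, with "conf" (0 to 1); they miss things now and then, are a little off and sometimes report something else, mostly with a low value. They report only what shows in the picture. A call takes as long as a camera call. They do not tell look-alikes from the thing itself.
- silhouettes(camera, thing): "pixels" (400x640 bool, what is visible of it) and "at" ([column, row] in pixels, amid what is visible of it).
- tip_of(camera, thing): "at" ([column, row] in pixels: a listed point, or the origin of a listed thing).
The state is a dict: "t": time; "qpos": joint angles; "qvel": joint speeds; "joint_torque": joint torques, N m; "ee_pos": TCP position; "orientation": TCP orientation; "ft_force": force on the tool from outside, world axes, zero at the start; "moment": the same for the moment, N m; "width": finger opening in mm.
Only numpy, scipy, OpenCV 4.12 (cv2) and the standard library are available. Lean on these libraries where they do the work, as an engineer would, in place of code of your own. Each camera call takes 0.05 s, during which the arm holds its last target. There are 200 camera calls.

## Working session

There is one attempt and no reset: what is moved stays moved. The work goes in short steps, Python scripts to look and compute and a tool call to move; the robot and the scene stay as the last step left them, time stands still between calls to the robot, and variables do not carry over. Pictures are saved under pics/ and viewed, about 8 in all and at most 12, crops included, and the job is handed in when it is done.

Besides the shell and the picture viewer there is one more tool, called after "Request:" as name(argument=value, ...) on one line, values as JSON. arm_command: Moves the arm, as the interface text tells. Its arguments: {"type":"object","properties":{"targets":{"type":"array","items":{"type":"array","items":{"type":"number"}}},"gripper":{"type":"number"}},"required":["targets"]}

```bash
mkdir -p pics; python3 - <<'E'
from workcell import *
import cv2,numpy as np
o=get_obs();print({k:np.round(v,3).tolist() for k,v in o.items()})
for c in("side","top"):
    cv2.imwrite(f"pics/{c}0.png",get_image(c))
    m=camera_model(c);print(c,{k:np.round(v,3).tolist() if not isinstance(v,str) else v for k,v in m.items()})
    for th in("frame","rail_mid","jamb","jamb_bore","flap","rack"):
        for r in tip_of(c,th)[:3]: print(th,"tip",np.round(r["at"],1),round(r["conf"],2))
m=camera_model("wrist");print({k:np.round(v,3).tolist() if not isinstance(v,str) else v for k,v in m.items()})
E
```

```text
{'t': 0.0, 'qpos': [-1.308, 0.424, 1.631, -0.0, 1.089, -0.019], 'qvel': [-0.002, 0.002, 0.002, 0.002, -0.002, -0.0], 'joint_torque': [-0.0, -54.462, -27.367, 0.064, 0.023, -0.0], 'ee_pos': [173.677, -599.832, 238.922], 'orientation': [-1.328, 1.0, -0.998], 'ft_force': [0.009, 0.341, -0.18], 'moment': [-0.008, -0.029, 0.035], 'width': 88.295}
side {'mtx': [[411.261, 0.0, 323.251], [0.0, 411.261, 201.872], [0.0, 0.0, 1.0]], 'position': [23.163, 891.068, 789.099], 'orientation': [0.331, -1.258, -2.389]}
frame tip [319.3 188.9] 0.96
frame tip [282.9 192.2] 0.69
rail_mid tip [365.8 146.4] 0.87
rail_mid tip [234.  237.6] 0.16
jamb tip [325.6 221.8] 0.87
jamb tip [333.4 322.7] 0.75
jamb_bore tip [337.6 291. ] 0.61
flap tip [277.  279.8] 0.74
flap tip [303.3 166. ] 0.26
rack tip [270. 284.] 0.86
rack tip [362.7 185.4] 0.68
top {'mtx': [[362.616, 0.0, 323.68], [0.0, 362.616, 194.81], [0.0, 0.0, 1.0]], 'position': [349.256, 6.171, 980.038], 'orientation': [0.145, -0.128, -1.591]}
frame tip [346.4 179.5] 0.76
frame tip [460.7 303.8] 0.75
rail_mid tip [453.9 189.5] 0.67
jamb tip [340.4 190. ] 0.71
jamb tip [212.5 270.3] 0.66
jamb_bore tip [204.4 277.8] 0.77
jamb_bore tip [345.2 184.8] 0.7
flap tip [230.8 198.8] 0.91
rack tip [230.2 197.1] 0.55
{'mtx': [[309.707, 0.0, 322.493], [0.0, 309.707, 198.043], [0.0, 0.0, 1.0]], 'position': [254.604, -576.601, 385.239], 'orientation': [-0.265, 0.2, -1.279]}
```

View pics/side0.png

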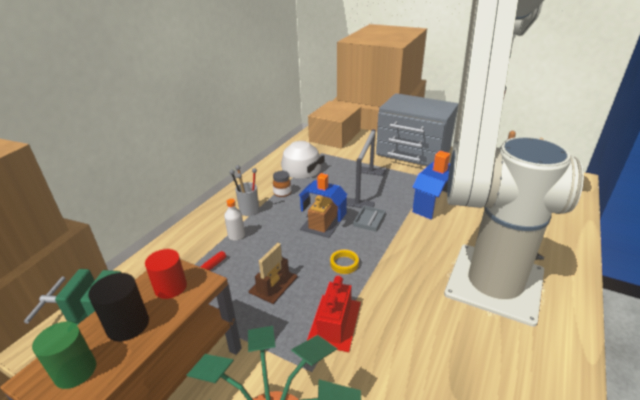

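View pics/top0.png

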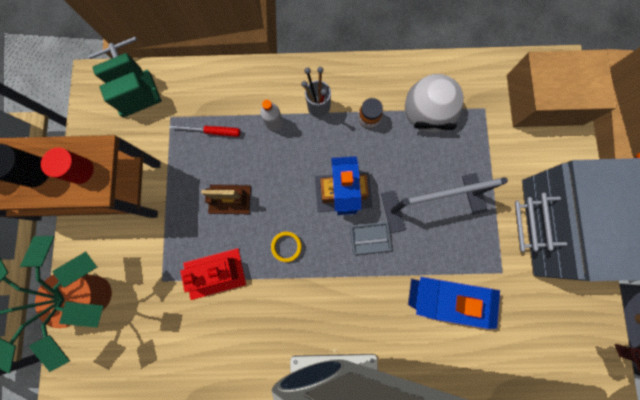

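```bash
cat > h.py <<'E'
from workcell import *
import cv2,numpy as np
from scipy.spatial.transform import Rotation as R
from scipy.optimize import minimize
def snap(c):
    m=camera_model(c); im=get_image(c); return m,im
def proj(m,P,c):
    p=R.from_rotvec(m["orientation"]).inv().apply(np.atleast_2d(P)-m["position"])*[1,-1,-1]
    K=np.array(m["mtx"])
    if c=="wrist":
        r=np.hypot(p[:,0],p[:,1])+1e-9; k=np.arctan2(r,p[:,2])/r
        q=p[:,:2]*k[:,None]
    else: q=p[:,:2]/p[:,2:]
    return q*[K[0,0],K[1,1]]+K[:2,2]
def ray(m,uv,c):
    K=np.array(m["mtx"]); q=(np.array(uv)-K[:2,2])/[K[0,0],K[1,1]]
    if c=="wrist":
        r=np.hypot(*q)+1e-9; d=np.array([*(q/r*np.sin(r)),np.cos(r)])
    else: d=np.array([*q,1.])
    d=R.from_rotvec(m["orientation"]).apply(d*[1,-1,-1]); return np.array(m["position"]),d/np.linalg.norm(d)
def atz(m,uv,c,z):
    o,d=ray(m,uv,c); return o+d*(z-o[2])/d[2]
def box(x0,x1,y0,y1,z0,z1,n=6):
    t=np.linspace(0,1,n); g=np.array(np.meshgrid(t,t,t)).reshape(3,-1).T
    return g*[x1-x0,y1-y0,z1-z0]+[x0,y0,z0]
def cyl(r,y0,y1,zc=0):
    a=np.linspace(0,2*np.pi,24,endpoint=False)
    return np.concatenate([np.c_[r*np.cos(a),0*a+y,zc+r*np.sin(a)] for y in np.linspace(y0,y1,4)])
M=dict(
 frame=[box(-69,69,-32,32,0,8),box(-69,-61,-32,32,-85,8),box(61,69,-32,32,-85,8),box(-13,13,-13,13,8,50)],
 rail=[box(-8,8,-110,110,157,173),box(-8,8,-110,-94,0,165),box(-8,8,94,110,0,165),box(-55,55,-122,-82,0,8),box(-55,55,82,122,0,8)],
 bar=[box(-8,8,-110,110,-8,8)],
 flap=[box(-5,5,-40,40,16,96),cyl(11,-15,15),box(-5,5,-15,15,0,16)],
 crest=[box(-13,13,-13,13,8,50)],
 jamb=[box(-28,28,-60,60,0,72),cyl(11,-41,-19,104),cyl(11,19,41,104),box(-5,5,-41,-19,72,104),box(-5,5,19,41,72,104)])
def render(m,c,parts,pose,z):
    im=np.zeros((400,640),np.uint8); x,y,a=pose[:3]
    for P in parts:
        W=R.from_euler("z",a).apply(P)+[x,y,z]
        h=cv2.convexHull(proj(m,W,c).astype(np.float32)[:,None])
        cv2.fillConvexPoly(im,np.round(h*16).astype(np.int32),1,shift=4)
    return im>0
def fit(views,parts,p0,z,ignore=None):
    """views: list of (model, cam, mask[,ignore mask])"""
    def f(p):
        s=0
        for v in views:
            r=render(v[0],v[1],parts,p,z); k=v[2]
            if len(v)>3: r=r&~v[3]; k=k&~v[3]
            s+=1-(r&k).sum()/max(1,(r|k).sum())
        return s/len(views)
    best=None
    for da in(-.12,0,.12):
        q=np.array(p0,float)+[0,0,da]
        r=minimize(f,q,method="Nelder-Mead",options=dict(initial_simplex=q+np.array([[0,0,0],[12,0,0],[0,12,0],[0,0,.1]]),xatol=.05,fatol=1e-4,maxiter=200))
        if best is None or r.fun<best.fun: best=r
    return best.x,best.fun
E
python3 - <<'E'
from h import *
V={}
for c in("side","top"): V[c]=snap(c)
def get(c,th,near):
    s=silhouettes(c,th); 
    for r in s: print(c,th,np.round(r["at"]),round(r["conf"],2),r["pixels"].sum())
    s=[r for r in s if np.hypot(*(np.array(r["at"])-near))<30]
    return s[0]["pixels"] if s else None
for th,mod,z,nt,ns in(("frame","frame",115,(346,180),(322,195)),("rail","rail",0,(452,193),(366,165)),("flap","flap",19,(225,194),(272,265))):
    vs=[]
    for c,n in(("top",nt),("side",ns)):
        k=get(c,th,n)
        if k is not None: vs.append((V[c][0],c,k))
    p0=atz(V["top"][0],nt,"top",z+60)
    a0=-.2 if th=="rail" else 0
    if th=="flap": a0=-1.5
    for v in [[w] for w in vs]+[vs]:
        p,e=fit(v,M[mod],[p0[0],p0[1],a0],z); print(th,[w[1] for w in v],np.round(p,3),round(e,3))
E
```

```text
top frame [458. 304.] 0.85 3485
top frame [345. 185.] 0.81 1474
side frame [431. 182.] 0.7 1512
side frame [326. 192.] 0.55 941
frame ['top'] [ 5.28496e+02 -4.02660e+01 -8.00000e-03] 0.123
frame ['side'] [ 5.27636e+02 -3.78020e+01  4.10000e-02] 0.254
frame ['top', 'side'] [ 5.27964e+02 -3.88940e+01  4.90000e-02] 0.194
top rail [444. 197.] 0.61 1945
side rail [363. 170.] 0.8 871
rail ['top'] [ 4.91735e+02 -2.76142e+02  1.86000e-01] 0.305
rail ['side'] [ 4.90050e+02 -2.81449e+02  1.80000e-01] 0.296
rail ['top', 'side'] [ 4.92072e+02 -2.85393e+02  1.81000e-01] 0.32
top flap [223. 194.] 0.89 326
top flap [231. 203.] 0.54 895
side flap [275. 264.] 0.81 619
side flap [363. 174.] 0.21 863
flap ['top'] [524.56  270.245  -1.696] 0.691
flap ['side'] [523.793 263.805  -1.864] 0.394
flap ['top', 'side'] [521.528 267.552  -1.779] 0.55
```

```bash
cat >> h.py <<'E'
def wrap(a): return (a+np.pi)%(2*np.pi)-np.pi
def plan(xyz,yaw,half=True):
    """shift in tool axes (turn first applied vs after) to reach TCP xyz with tool-x heading yaw"""
    o=get_obs(); T=R.from_rotvec(o["orientation"]); X=T.as_matrix()
    h=np.arctan2(X[1,0],X[0,0]); d=-wrap(yaw-h)
    if half: d=(d+np.pi/2)%np.pi-np.pi/2
    s=T.inv().apply(np.array(xyz)-o["ee_pos"])
    # turn about tool y; y points down so heading decreases by d
    s2=(T*R.from_rotvec([0,d,0])).inv().apply(np.array(xyz)-o["ee_pos"])
    print("t",round(o["t"],2),"pos",np.round(o["ee_pos"],1),"head",round(h,3),"ydir",np.round(X[:,1],3),"q",np.round(o["qpos"],2),"| turn",round(d,3),"shift before turn",np.round(s,1),"after turn",np.round(s2,1))
E
python3 - <<'E'
from h import *
V={}
for c in("side","top"): V[c]=snap(c)
vs=[(V[c][0],c,silhouettes(c,"flap")[0]["pixels"]) for c in("top","side")]
for v in [[w] for w in vs]+[vs]: print(*fit(v,M["flap"],[523,268,0],19))
plan([528,-39,330],0); plan([528,-39,330],np.pi/2)
m=camera_model("wrist"); print(R.from_rotvec(m["orientation"]).as_matrix().round(3))
E
```

```text
[ 5.17477157e+02  2.73868862e+02 -3.62419911e-02] 0.1392405063291139
[ 5.12502399e+02  2.70117723e+02 -2.90684296e-02] 0.12807244501940496
[ 5.14392380e+02  2.70617564e+02 -3.92947878e-02] 0.16484167377024522
t 1.3 pos [ 173.8 -600.3  239.7] head -1.289 ydir [-0.  0. -1.] q [-1.31  0.42  1.63 -0.    1.09 -0.02] | turn -1.289 shift before turn [-440.7  -90.3  496.3] after turn [354.2 -90.3 561.3]
t 1.3 pos [ 173.8 -600.3  239.7] head -1.289 ydir [-0.  0. -1.] q [-1.31  0.42  1.63 -0.    1.09 -0.02] | turn 0.282 shift before turn [-440.7  -90.3  496.3] after turn [-561.3  -90.3  354.2]
[[ 0.277  0.915  0.293]
 [-0.961  0.264  0.084]
 [-0.001 -0.305  0.952]]
```

Request:
arm_command(targets=[[-24.5,-5,27.6,0],[-24.5,-5,27.6,0],[-24.5,-5,27.6,0],[-24.5,-5,27.6,0],[-24.5,-5,27.6,0],[-24.5,-5,27.6,0],[-24.5,-5,27.6,0],[-24.5,-5,27.6,0],[-24.5,-5,27.6,0],[-24.5,-5,27.6,0],[-24.5,-5,27.6,0],[-24.5,-5,27.6,0],[-24.5,-5,27.6,0],[-24.5,-5,27.6,0],[-24.5,-5,27.6,0],[-24.5,-5,27.6,0],[-24.5,-5,27.6,0],[-24.2,-5,27.1,0]], gripper=100)

```text
t: 2.8
ee_pos: [528.7, -37.2, 330.2]
orientation: [-1.329, 0.998, -0.999]
ft_force: [1.0, -0.6, -0.7]
width: 87.6
```

Request:
arm_command(targets=[[0,0,0,-0.1172],[0,0,0,-0.1172],[0,0,0,-0.1172],[0,0,0,-0.1172],[0,0,0,-0.1172],[0,0,0,-0.1172],[0,0,0,-0.1172],[0,0,0,-0.1172],[0,0,0,-0.1172],[0,0,0,-0.1172],[0,0,0,-0.1172],[0,0,0,0],[0,0,0,0]])

```text
t: 3.88
ee_pos: [528.0, -39.0, 329.7]
orientation: [-1.571, 0.003, -0.003]
ft_force: [0.3, -0.2, 0.1]
width: 87.4
```

```bash
python3 - <<'E'
from h import *
plan([528,-39,147],0)
m,im=snap("wrist"); cv2.imwrite("pics/w1.png",im)
for th,z in(("frame",115),):
    for r in silhouettes("wrist",th): 
        print(th,np.round(r["at"]),round(r["conf"],2),r["pixels"].sum())
        print(fit([(m,"wrist",r["pixels"])],M[th],[528,-39,0],z))
for r in tip_of("wrist","frame"): print("tip",r["at"],r["conf"],atz(m,r["at"],"wrist",115))
E
```

```text
t 3.88 pos [528.  -39.  329.7] head -0.003 ydir [ 0.  0. -1.] q [-0.1   0.18  1.75  0.    1.21 -0.09] | turn -0.003 shift before turn [ -0.  182.7  -0. ] after turn [ -0.  182.7  -0. ]
frame [166. 261.] 0.85 1319
(array([ 5.28e+02, -3.90e+01, -1.20e-01]), np.float64(1.0))
frame [326. 173.] 0.56 5806
(array([ 5.29636979e+02, -4.08386655e+01,  4.81256529e-02]), np.float64(0.12482998337615236))
tip [323.7, 173.6] 0.79 [529.12492625 -38.86117948 115.        ]
```

View pics/w1.png

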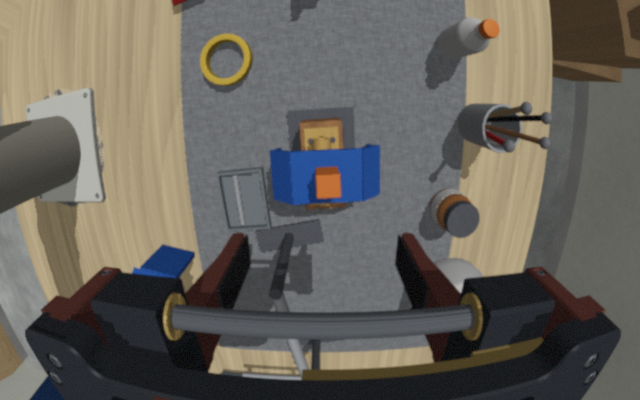

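Request:
arm_command(targets=[[1,0,1,-0.045],[0,30,0,0],[0,35,0,0],[0,35,0,0],[0,35,0,0],[0,28,0,0],[0,19.5,0,0],[0,0,0,0]])

```text
t: 4.7
ee_pos: [526.3, -37.7, 143.4]
orientation: [-1.57, -0.029, 0.04]
ft_force: [-0.4, 1.0, 0.2]
width: 87.4
```

Request:
arm_command(targets=[[0,0,0,0],[0,0,0,0],[0,0,0,0],[0,0,0,0],[0,0,0,0],[0,0,0,0]], gripper=0)

```text
t: 5.2
ee_pos: [529.5, -38.0, 148.1]
orientation: [-1.571, -0.037, 0.034]
ft_force: [0.5, 0.1, -0.2]
width: 51.2
```

Request:
arm_command(targets=[[0,0,0,0],[0,0,0,0],[0,0,0,0],[0,0,0,0],[0,0,0,0],[0,0,0,0],[0,0,0,0]])

```text
t: 5.78
ee_pos: [529.6, -38.0, 147.5]
orientation: [-1.571, -0.037, 0.035]
ft_force: [1.9, 0.7, 3.0]
width: 25.9
```

Request:
arm_command(targets=[[0,-10,0,0],[0,-25,0,0],[0,-35,0,0],[0,-35,0,0],[0,-35,0,0],[0,-35,0,0],[0,-15,0,0],[0,0,0,0],[0,0,0,0]])

```text
t: 6.53
ee_pos: [528.4, -38.0, 337.3]
orientation: [-1.571, -0.036, 0.035]
ft_force: [0.6, 0.0, -2.2]
width: 25.5
```

```bash
python3 - <<'E'
from h import *
m,im=snap("wrist"); cv2.imwrite("pics/w2.png",im)
o=get_obs(); print(o["t"],o["ee_pos"],o["ft_force"],o["width"])
for c in("wrist","top","side"):
    m,_=snap(c)
    for th in("rail_mid","jamb_bore"):
        for r in tip_of(c,th): print(c,th,np.round(r["at"]),round(r["conf"],2),atz(m,r["at"],c,165 if th[0]=="r" else 104).round(1))
m,_=snap("top"); g=silhouettes("top","jamb")
for r in g: print(np.round(r["at"]),round(r["conf"],2),r["pixels"].sum())
E
```

```text
6.5833 [527.78569781 -37.89355849 335.93451344] [ 0.06743336 -0.81592803 -2.43126717] 25.988199403779454
wrist rail_mid [291. 349.] 0.83 [ 492.9 -280.   165. ]
wrist rail_mid [458.  52.] 0.23 [663.8 115.  165. ]
wrist jamb_bore [324. 171.] 0.91 [528.6 -38.6 104. ]
wrist jamb_bore [322. 155.] 0.19 [525.1 -18.5 104. ]
top rail_mid [456. 189.] 0.64 [ 497.8 -286.7  165. ]
top jamb_bore [200. 277.] 0.81 [312.8 311.9 104. ]
top jamb_bore [228. 199.] 0.68 [498.  249.3 104. ]
side rail_mid [368. 151.] 0.9 [ 468.9 -246.6  165. ]
side rail_mid [304. 170.] 0.47 [593. -45. 165.]
side jamb_bore [321. 191.] 0.77 [538.3 -44.6 104. ]
side jamb_bore [338. 290.] 0.69 [308.3 302.1 104. ]
side jamb_bore [284. 192.] 0.19 [635.7  10.4 104. ]
[211. 274.] 0.59 2293
```

View pics/w2.png

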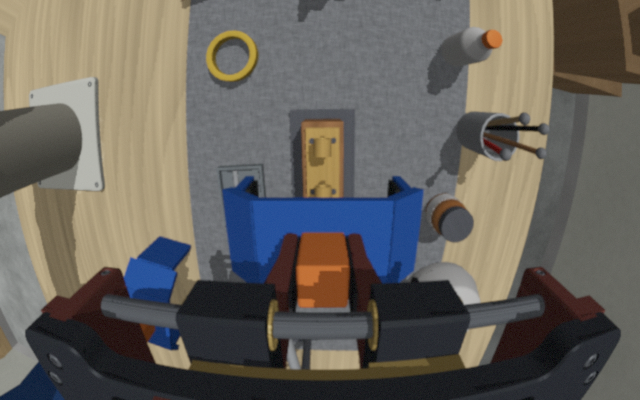

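Request:
arm_command(targets=[[-3,0,-15,0],[-6,0,-32,0],[-6.5,0,-35,0],[-6.5,0,-35,0],[-6.5,0,-35,0],[-6.5,0,-35,0],[-6,0,-32,0],[-5,0,-23,-0.07],[0,0,0,-0.07],[0,0,0,0],[0,0,0,0],[0,0,0,0]])

```text
t: 8.13
ee_pos: [494.0, -281.3, 337.1]
orientation: [-1.566, -0.144, 0.144]
ft_force: [0.4, 0.1, -2.0]
width: 26.1
```

```bash
python3 - <<'E'
from h import *
plan([493,-282,300],.18)
m,im=snap("wrist"); cv2.imwrite("pics/w3.png",im); np.save("w3.npy",im); import pickle; pickle.dump(m,open("w3.pkl","wb"))
a=np.array
for r in silhouettes("wrist","rail"): print(np.round(r["at"]),r["conf"],r["pixels"].sum())
for y in(-110,0,110):
    for x in(-8,8): print(y,x,proj(m,R.from_euler("z",.18).apply([x,y,173])+[493,-282,0],"wrist").round(0))
E
```

```text
t 8.13 pos [ 494.  -281.3  337.1] head 0.184 ydir [-0.  0. -1.] q [-0.54  0.24  1.66  0.    1.24 -0.72] | turn 0.004 shift before turn [-1.1 37.1 -0.5] after turn [-1.1 37.1 -0.5]
[320.  93.] 0.77 3457
-110 -8 [[315. 276.]]
-110 8 [[328. 277.]]
0 -8 [[314. 185.]]
0 8 [[329. 185.]]
110 -8 [[314.  78.]]
110 8 [[330.  78.]]
```

View pics/w3.png

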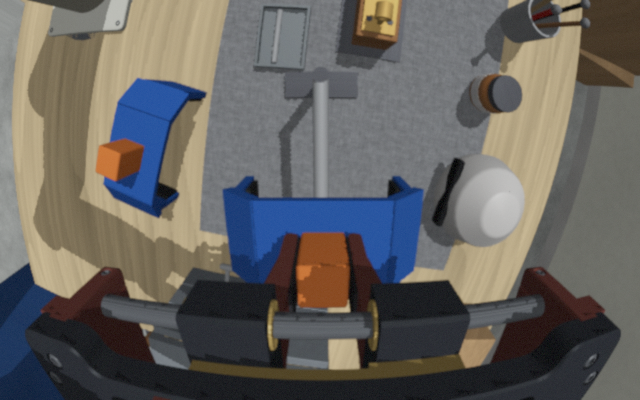

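```bash
python3 - <<'E'
from h import *
import pickle
im=np.load("w3.npy").astype(float); m=pickle.load(open("w3.pkl","rb"))
for y in(0,30,60,85,100):
    r=int(round(proj(m,R.from_euler("z",.184).apply([0,y,165])+[493,-282,0],"wrist")[0,1]))
    g=im[r-2:r+3,300:345].mean((0,2)); d=np.diff(g); i=d[:22].argmax();j=d[18:].argmin()+18
    mid=(i+j+1)/2+300; P=atz(m,(mid,r),"wrist",165+6); X=R.from_euler("z",-.184).apply(P-[494,-281.3,0])
    print(y,r,i+300.5,j+300.5,"bar centre in tool-aligned frame",X.round(1))
E
```

```text
0 183 315.5 327.5 bar centre in tool-aligned frame [ -1.2   1.6 171. ]
30 156 314.5 326.5 bar centre in tool-aligned frame [ -2.2  30.1 171. ]
60 127 314.5 326.5 bar centre in tool-aligned frame [ -2.1  59.8 171. ]
85 103 313.5 326.5 bar centre in tool-aligned frame [ -2.6  84.  171. ]
100 88 313.5 327.5 bar centre in tool-aligned frame [ -2.   99.1 171. ]
```

Request:
arm_command(targets=[[-1.5,10,-3,0],[0,25,0,0],[0,30,0,0],[0,25,0,0],[0,20,0,0],[0,12,0,0],[0,5,0,0],[0,3,0,0],[0,0,0,0],[0,0,0,0],[0,0,0,0]])

```text
t: 9.15
ee_pos: [493.7, -285.5, 208.4]
orientation: [-1.567, -0.147, 0.144]
ft_force: [0.0, -1.0, -1.6]
width: 25.6
```

```bash
python3 - <<'E'
from h import *
o=get_obs(); print(o["t"],o["ee_pos"],o["ft_force"],o["width"])
m,im=snap("wrist"); cv2.imwrite("pics/w4.png",im[60:320,160:480])
E
```

```text
9.15 [ 493.73283477 -285.45320474  208.3711065 ] [ 0.00634978 -1.01116129 -1.57593755] 25.56516378488594
```

View pics/w4.png

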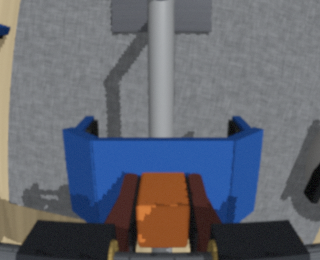

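Request:
arm_command(targets=[[-1,1,0,0],[0,1.2,0,0],[0,0,0,0],[0,0,0,0]])

```text
t: 9.53
ee_pos: [492.2, -285.4, 205.8]
orientation: [-1.567, -0.146, 0.145]
ft_force: [-2.4, 0.7, 7.1]
width: 25.9
```

Request:
arm_command(targets=[[0,0,0,0],[0,0,0,0],[0,0,0,0],[0,0,0,0],[0,0,0,0],[0,0,0,0],[0,0,0,0],[0,0,0,0]], gripper=85)

```text
t: 10.2
ee_pos: [492.1, -285.2, 204.9]
orientation: [-1.566, -0.145, 0.146]
ft_force: [0.2, -0.7, 0.5]
width: 73.4
```

Request:
arm_command(targets=[[0,-15,0,0],[0,-30,0,0],[0,-30,0,0],[0,-30,0,0],[0,-30,0,0],[0,0,0,0],[0,0,0,0]])

```text
t: 10.78
ee_pos: [492.8, -285.7, 341.8]
orientation: [-1.568, -0.148, 0.143]
ft_force: [-0.9, 0.6, -0.6]
width: 74.7
```

```bash
python3 - <<'E'
from h import *
plan([515,271,300],-.035)
m,im=snap("wrist"); cv2.imwrite("pics/w5.png",im)
for z in(173,):
    for r in silhouettes("wrist","frame"):
        print(r["at"],r["conf"]); p,e=fit([(m,"wrist",r["pixels"])],M["frame"],[493,-285,.18],z); X=R.from_euler("z",-.184).apply(p*[1,1,0]-[492,-282,0]); print(p,e,X)
E
```

```text
t 10.78 pos [ 492.8 -285.7  341.8] head 0.185 ydir [ 0.003 -0.002 -1.   ] q [-0.55  0.24  1.65  0.    1.25 -0.73] | turn 0.22 shift before turn [124.2  40.7 543.2] after turn [  2.6  40.7 557.2]
[144.7, 139.4] 0.79
[ 4.93e+02 -2.85e+02  6.00e-02] 1.0 [ 0.43422919 -3.13232262  0.        ]
[322.7, 187.3] 0.62
[ 4.94670114e+02 -2.87932459e+02  1.94178602e-01] 0.13382594417077176 [ 1.53961815 -6.32085125  0.        ]
```

View pics/w5.png

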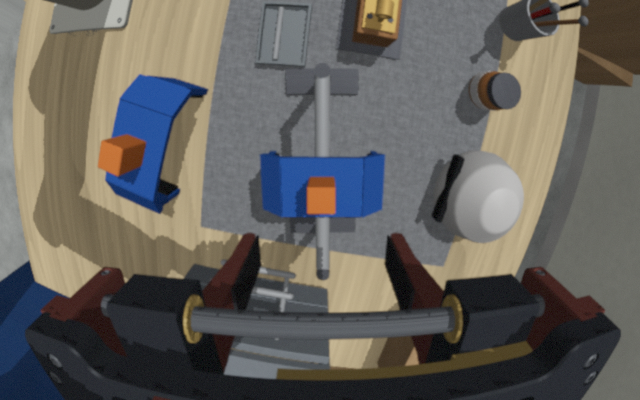

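Request:
arm_command(targets=[[8,0,23,0],[12,0,35,0],[12,0,35.4,0],[12,10,36,0],[12,15,36,0],[12,20,36,0],[12,20,36,0],[0,17,0,0.0925],[0,0,0,0.0925],[0,0,0,0],[0,0,0,0],[0,0,0,0]])

```text
t: 11.88
ee_pos: [526.6, -39.6, 258.8]
orientation: [-1.571, -0.001, 0.002]
ft_force: [-0.1, -0.4, 0.0]
width: 74.7
```

```bash
python3 - <<'E'
from h import *
plan([528,-38,260],0)
m,im=snap("wrist"); cv2.imwrite("pics/w6.png",im[80:320,200:440]); np.save("w6.npy",im); import pickle; pickle.dump(m,open("w6.pkl","wb"))
for r in silhouettes("wrist","jamb"):
    print(r["at"],r["conf"],r["pixels"].sum()); print(fit([(m,"wrist",r["pixels"])],M["jamb"],[528,-38,0],0))
for r in tip_of("wrist","jamb_bore"): print(r["at"],r["conf"],atz(m,r["at"],"wrist",104))
E
```

```text
t 11.88 pos [526.6 -39.6 258.8] head 0.002 ydir [-0.001  0.    -1.   ] q [-0.1   0.26  1.83 -0.    1.06 -0.1 ] | turn 0.002 shift before turn [ 1.4 -1.2  1.6] after turn [ 1.4 -1.2  1.6]
[325.9, 163.7] 0.98 8632
(array([ 5.25248478e+02, -2.71760494e+01, -1.90633797e-02]), np.float64(0.34233086190917517))
[324.5, 188.2] 0.94 [528.17025765 -40.51887663 104.        ]
```

View pics/w6.png

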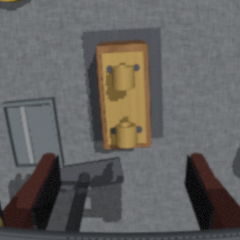

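```bash
cat > ov.py <<'E'
from h import *
import pickle,sys
def overlay(im,m,c,pose,crop,out,s=5):
    r0,r1,c0,c1=crop
    A=cv2.resize(im[r0:r1,c0:c1],None,fx=s,fy=s,interpolation=cv2.INTER_CUBIC)
    x,y,a=pose
    T=lambda P:proj(m,R.from_euler("z",a).apply(P)+[x,y,0],c)
    top=T(np.array([[-28,-60,72],[28,-60,72],[28,60,72],[-28,60,72]]))
    def pl(q,col): cv2.polylines(A,[np.round((q-[c0-.5,r0-.5])*s).astype(np.int32)],True,col,1)
    pl(top,(0,255,0))
    for P in M["jamb"][1:3]: pl(cv2.convexHull(T(P).astype(np.float32))[:,0],(255,0,255))
    cv2.imwrite(out,A)
E
python3 - <<'E'
from ov import *
im=np.load("w6.npy"); m=pickle.load(open("w6.pkl","rb"))
overlay(im,m,"wrist",(528,-40.3,0.0),(115,235,285,365),"pics/ov1.png",5)
E
```

```text
(no output)
```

View pics/ov1.png

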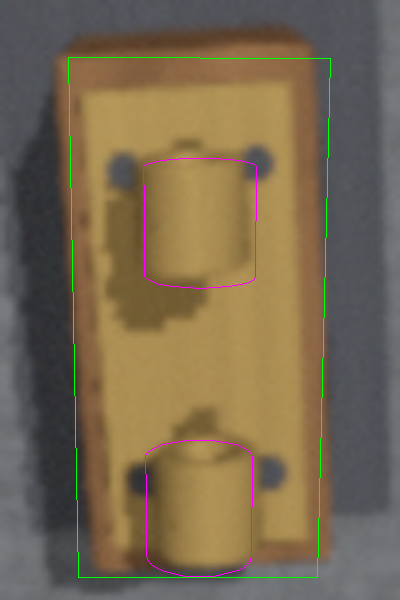

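```bash
python3 - <<'E'
from ov import *
im=np.load("w6.npy"); m=pickle.load(open("w6.pkl","rb"))
hsv=cv2.cvtColor(im,cv2.COLOR_BGR2HSV)
k=((hsv[...,1]>85)&(hsv[...,0]<28)&(hsv[...,2]>60)).astype(np.uint8)
w=np.zeros_like(k); w[112:240,285:362]=1; k&=w
n,l,st,_=cv2.connectedComponentsWithStats(k); i=st[1:,4].argmax()+1; k=(l==i)
k=cv2.morphologyEx(k.astype(np.uint8),cv2.MORPH_CLOSE,np.ones((9,9)))>0
print(k.sum(),st[i])
p,e=fit([(m,"wrist",k)],M["jamb"],[528,-39,0.04],0); print(p,e)
overlay(im,m,"wrist",p,(115,235,285,365),"pics/ov2.png",5)
for x in(p,): 
    r=render(m,"wrist",M["jamb"],x,0); A=im.copy(); A[r^k]=(0,0,255); B=cv2.imread("pics/ov2.png"); 
    C=cv2.resize(A[115:235,285:365],None,fx=5,fy=5,interpolation=0); cv2.imwrite("pics/ov2.png",np.hstack([B,C]))
E
```

```text
5352 [ 296  121   55  108 5231]
[ 5.27650581e+02 -3.92351168e+01  5.55938483e-02] 0.042747272402074765
```

View pics/ov2.png

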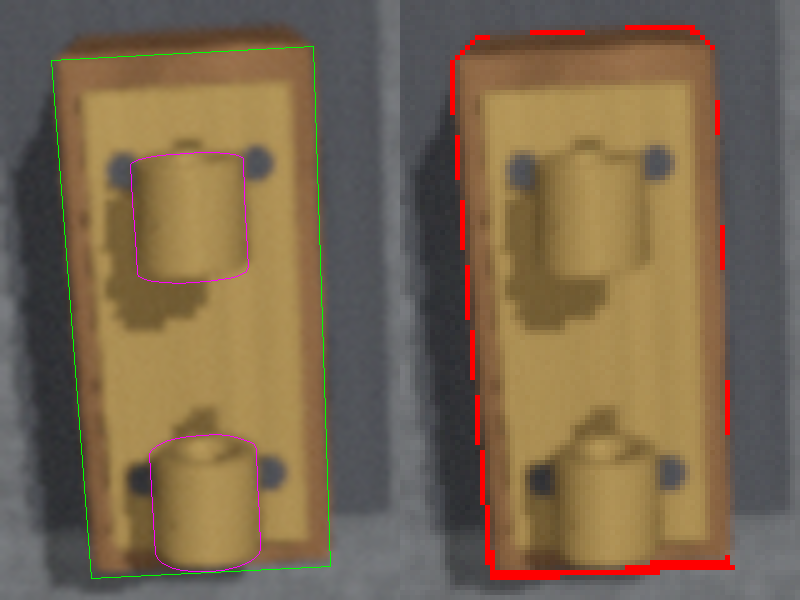

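Request:
arm_command(targets=[[0,0,25,0],[-1.5,0,38,0],[-1.5,0,39,0],[-1.5,0,40,0],[-1.5,0,40,0],[-1.5,0,40,0],[-1.5,0,39,0],[-1.5,0,30,0],[-1.5,0,19,0.035],[0,0,0,0],[0,0,0,0],[0,0,0,0]])

```text
t: 13.03
ee_pos: [514.7, 269.8, 259.2]
orientation: [-1.571, 0.027, -0.027]
ft_force: [0.0, 0.0, 0.1]
width: 74.6
```

```bash
python3 - <<'E'
from ov import *
plan([515,271,104],-.035)
m,im=snap("wrist"); np.save("w7.npy",im); pickle.dump(m,open("w7.pkl","wb"))
for r in silhouettes("wrist","flap"):
    print(r["at"],r["conf"],r["pixels"].sum()); p,e=fit([(m,"wrist",r["pixels"])],M["flap"],[515,271,-.035],19); print(p,e)
    if e<.6: A=im.copy(); A[render(m,"wrist",M["flap"],p,19)^r["pixels"]]=(0,0,255)
for r in silhouettes("wrist","rack")[:2]: print("rack",r["at"],r["conf"],r["pixels"].sum(),fit([(m,"wrist",r["pixels"])],[box(-40,40,-56,56,0,8),box(-8,8,-56,-38,0,63),box(-8,8,38,56,0,63)],[515,271,-.035],0))
cv2.imwrite("pics/w7.png",np.hstack([cv2.resize(a[100:260,230:400],None,fx=2.3,fy=2.3) for a in(im,A)]))
E
```

```text
t 13.03 pos [514.7 269.8 259.2] head -0.034 ydir [ 0. -0. -1.] q [ 0.46  0.34  1.71 -0.    1.09  0.5 ] | turn 0.001 shift before turn [  0.3 155.2   1.2] after turn [  0.3 155.2   1.2]
[323.4, 175.1] 0.95 1161
[ 5.14877719e+02  2.72942471e+02 -5.63586651e-02] 0.05809128630705396
rack [316.0, 157.4] 0.91 4214 (array([ 5.15375656e+02,  2.72588194e+02, -5.00440014e-02]), np.float64(0.26276978417266184))
```

View pics/w7.png

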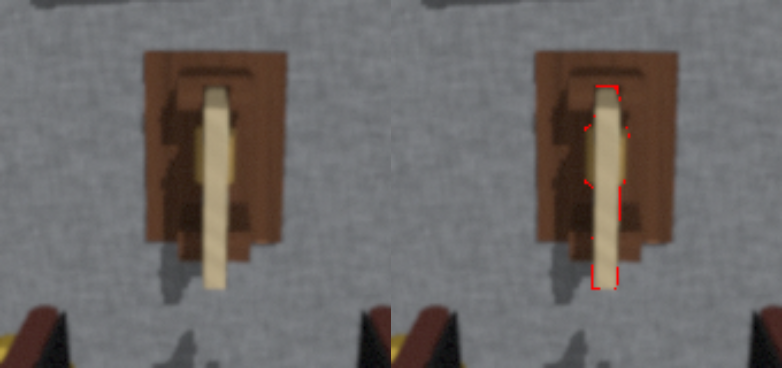

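Request:
arm_command(targets=[[0.2,20,2.7,0.011],[0,30,0,0],[0,30,0,0],[0,30,0,0],[0,25,0,0],[0,15,0,0],[0,9,0,0],[0,0,0,0],[0,0,0,0]])

```text
t: 13.93
ee_pos: [515.4, 272.9, 100.4]
orientation: [-1.57, 0.036, -0.037]
ft_force: [0.0, 0.7, -0.6]
width: 74.9
```

Request:
arm_command(targets=[[0,0,0,0],[0,0,0,0],[0,0,0,0],[0,0,0,0],[0,0,0,0],[0,0,0,0],[0,0,0,0],[0,0,0,0],[0,0,0,0],[0,0,0,0],[0,0,0,0],[0,0,0,0],[0,0,0,0],[0,0,0,0]], gripper=0)

```text
t: 15.1
ee_pos: [514.9, 273.4, 100.1]
orientation: [-1.571, 0.036, -0.036]
ft_force: [0.2, -0.0, -1.9]
width: 10.3
```

```bash
python3 - <<'E'
from ov import *
plan([515,272,200],-.045); o=get_obs(); print(o["ft_force"],o["moment"],o["width"])
E
```

```text
t 15.1 pos [514.9 273.4 100.1] head -0.046 ydir [-0. -0. -1.] q [0.47 0.55 1.81 0.   0.78 0.51] | turn -0.001 shift before turn [  0.2 -99.9  -1.4] after turn [  0.2 -99.9  -1.4]
[ 0.19556965 -0.04925982 -1.94016353] [-0.0127752  -0.13879301 -0.00810392] 10.346514656404857
```

Request:
arm_command(targets=[[0,-10,0,0],[0,-20,0,0],[0,-25,0,0],[0,-30,0,0],[0,-35,0,0],[0,-30,0,0],[0,-10,0,0],[0,0,0,0],[0,0,0,0]])

```text
t: 15.85
ee_pos: [514.5, 273.1, 259.7]
orientation: [-1.571, 0.036, -0.036]
ft_force: [0.4, -0.7, -2.3]
width: 10.3
```

```bash
python3 - <<'E'
from ov import *
plan([528,-39.3,250],.05); o=get_obs(); print(o["ft_force"],o["moment"],o["width"])
m,im=snap("wrist")
for r in silhouettes("wrist","flap"):
    print(r["at"],r["conf"],r["pixels"].sum())
    for z in (170,175,179,183,188): print(z,*fit([(m,"wrist",r["pixels"])],M["flap"],[515,272,-.045],z))
for r in tip_of("wrist","flap_bore"): print(r["at"],r["conf"],proj(m,[514.9,273,179],"wrist"))
E
```

```text
t 15.85 pos [514.5 273.1 259.7] head -0.046 ydir [-0. -0. -1.] q [0.47 0.34 1.71 0.   1.09 0.51] | turn -0.096 shift before turn [  27.8    9.7 -311.5] after turn [  -2.1    9.7 -312.7]
[ 0.35026511 -0.69997423 -2.28580084] [-0.09244971 -0.05542052 -0.00644455] 10.272684105016124
[325.0, 232.4] 0.57 3084
170 [ 5.13929563e+02  2.69855426e+02 -4.68914971e-02] 0.14984537531627773
175 [ 5.14117426e+02  2.71191097e+02 -4.63035205e-02] 0.16892257715213865
179 [ 5.13625422e+02  2.71930002e+02 -6.29384987e-02] 0.19848127782141922
183 [ 5.14478667e+02  2.73206601e+02 -3.14304468e-02] 0.22434607645875249
188 [ 5.14021264e+02  2.73449560e+02 -6.32128429e-02] 0.26528175740210125
[322.0, 215.1] 0.74 [[323.47120455 213.22445833]]
```

Request:
arm_command(targets=[[1.8,0,-20,0],[3,0,-34,0],[3.5,0,-40,0],[3.5,0,-40,0],[3.5,0,-40,0],[3.5,0,-40,0],[3.5,0,-40,0],[3,0,-34.5,0],[2.5,10,-23,-0.048],[0,0,0,-0.048],[0,0,0,0],[0,0,0,0],[0,0,0,0]])

```text
t: 17.08
ee_pos: [528.2, -38.5, 249.4]
orientation: [-1.57, -0.038, 0.04]
ft_force: [-0.2, 0.3, -2.6]
width: 10.1
```

```bash
cat > chk.py <<'E'
from ov import *
import sys
def lines(A,q,s,o,col,closed=True): cv2.polylines(A,[np.round((q-o+.5)*s).astype(np.int32)],closed,col,1)
def both(c,crop,s,jp,fp,fz):
    m,im=snap(c); r0,r1,c0,c1=crop
    A=cv2.resize(im[r0:r1,c0:c1],None,fx=s,fy=s,interpolation=cv2.INTER_CUBIC); raw=A.copy()
    T=lambda P,p,z:proj(m,R.from_euler("z",p[2]).apply(P)+[p[0],p[1],z],c)
    for P in M["jamb"][:3]: lines(A,cv2.convexHull(T(P,jp,0).astype(np.float32))[:,0],s,np.array([c0,r0]),(255,0,255))
    for P in M["flap"][:2]: lines(A,cv2.convexHull(T(P,fp,fz).astype(np.float32))[:,0],s,np.array([c0,r0]),(0,255,0))
    return raw,A
E
python3 - <<'E'
from chk import *
plan([528,-39.3,250],.05); o=get_obs(); p=o["ee_pos"]
for c in("wrist","side","top"):
    m,im=snap(c)
    for th,z in(("flap_bore",p[2]-81),("jamb_bore",104)):
        for r in tip_of(c,th)[:2]: print(c,th,np.round(r["at"],1),round(r["conf"],2),atz(m,r["at"],c,z).round(1),"exp",proj(m,[p[0],p[1]-.7,z],c).round(1))
raw,A=both("wrist",(100,300,250,400),4,(528,-39.3,.05),(p[0],p[1]-.7,.05),p[2]-81)
m,im=snap("side"); 
raw2,B=both("side",(140,240,275,375),6,(528,-39.3,.05),(p[0],p[1]-.7,.05),p[2]-81)
cv2.imwrite("pics/c1.png",np.hstack([cv2.resize(A[:,:],(450,600)),B[:600,150:500]]))
E
```

```text
t 17.08 pos [528.2 -38.5 249.4] head 0.049 ydir [-0.001  0.    -1.   ] q [-0.1   0.27  1.83  0.    1.04 -0.14] | turn -0.001 shift before turn [-0.2 -0.6 -0.8] after turn [-0.2 -0.6 -0.8]
wrist flap_bore [322.8 214.6] 0.88 [528.  -39.8 168.4] exp [[323.  213.8]]
wrist jamb_bore [323.7 190.1] 0.92 [528.8 -38.6 104. ] exp [[323.  190.7]]
wrist jamb_bore [324.8 208.6] 0.56 [530.9 -57.7 104. ] exp [[323.  190.7]]
side flap_bore [323.1 173.8] 0.59 [527.5 -42.7 168.4] exp [[322.3 174.3]]
side jamb_bore [335.7 290.1] 0.88 [312.7 305.  104. ] exp [[322.7 192.4]]
side jamb_bore [325.7 190.1] 0.76 [526.  -55.1 104. ] exp [[322.7 192.4]]
top jamb_bore [202.9 278.3] 0.69 [309.4 304.9 104. ] exp [[345.1 184.1]]
```

View pics/c1.png

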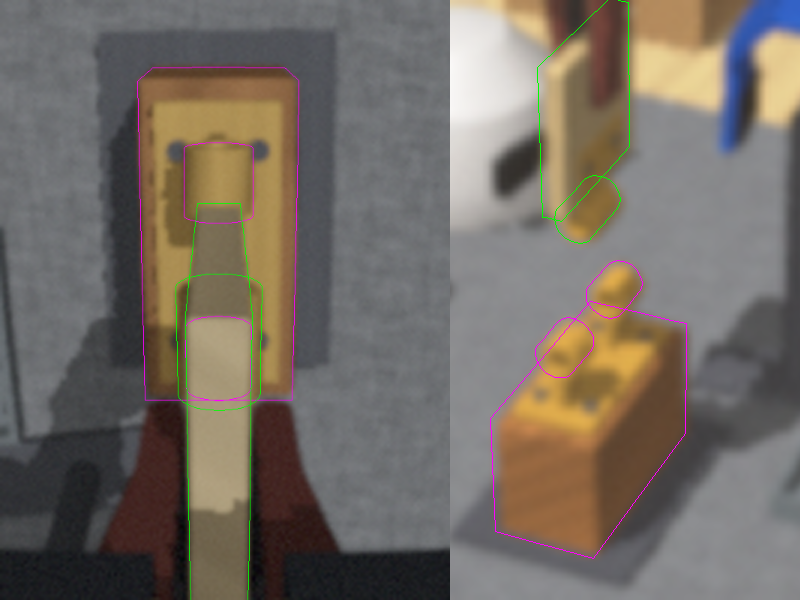

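Request:
arm_command(targets=[[-0.2,10,1,0],[0,15,0,0],[0,9,0,0],[0,6,0,0],[0,4,0,0],[0,4,0,0],[0,0,0,0],[0,0,0,0]])

```text
t: 18.35
ee_pos: [528.3, -38.1, 202.2]
orientation: [-1.57, -0.039, 0.039]
ft_force: [0.0, -0.8, -2.7]
width: 9.9
```

Request:
arm_command(targets=[[0,3,0,0],[0,3,0,0],[0,3,0,0],[0,3,0,0],[0,2,0,0],[0,1.5,0,0],[0,0.5,0,0],[0,0,0,0],[0,0,0,0],[0,0,0,0],[0,0,0,0]])

```text
t: 19.27
ee_pos: [528.3, -38.1, 186.3]
orientation: [-1.57, -0.04, 0.039]
ft_force: [0.0, 0.2, -1.6]
width: 9.8
```

```bash
python3 - <<'E'
from chk import *
plan([528,-37.8,185.1],.05); o=get_obs(); p=o["ee_pos"]; print(o["ft_force"],o["moment"],o["width"])
for c in("wrist","side"):
    m,im=snap(c)
    for th in("flap_bore","jamb_bore"):
        for r in tip_of(c,th)[:2]: print(c,th,np.round(r["at"],1),round(r["conf"],2),atz(m,r["at"],c,104).round(1),"exp",proj(m,[p[0],p[1]-.7,104],c).round(1))
f=(p[0],p[1]-.7,.05);j=(528,-38.7,.05)
raw,A=both("wrist",(100,300,250,400),3,j,f,p[2]-81)
raw2,B=both("side",(140,240,290,352),6,j,f,p[2]-81)
cv2.imwrite("pics/c2.png",np.hstack([raw[:,:400],B]))
for r in silhouettes("top","frame"): print("frame top",r["at"],r["conf"])
for r in tip_of("side","frame"): print("frame side",r["at"],r["conf"],proj(camera_model("side"),[492,-286,173],"side"))
E
```

```text
t 19.27 pos [528.3 -38.1 186.3] head 0.05 ydir [ 0.  0. -1.] q [-0.09  0.36  1.88  0.    0.9  -0.14] | turn 0.0 shift before turn [-0.3  1.2  0.3] after turn [-0.3  1.2  0.3]
[ 0.016275    0.17275825 -1.5809948 ] [-0.00688977 -0.04012161  0.01254213] 9.774221436422266
wrist jamb_bore [323.4 210.4] 0.79 [528.6 -36.4 104. ] exp [[322.8 213.2]]
side flap_bore [322.6 191.6] 0.62 [530.6 -43.3 104. ] exp [[322.6 192.5]]
side jamb_bore [339.5 288.2] 0.72 [307.6 295.9 104. ] exp [[322.6 192.5]]
frame top [478.4, 302.0] 0.75
frame top [457.2, 193.1] 0.64
frame side [365.6, 142.9] 0.94 [[366.08400319 142.26131496]]
frame side [433.8, 170.4] 0.81 [[366.08400319 142.26131496]]
```

Request:
arm_command(targets=[[-0.2,1,0,0],[0,0,0,0],[0,0,0,0],[0,0,0,0],[0,0,0,0],[0,0,0,0]])

```text
t: 20.27
ee_pos: [528.0, -38.1, 185.2]
orientation: [-1.57, -0.04, 0.039]
ft_force: [0.0, -0.8, -2.5]
width: 10.1
```

```bash
python3 - <<'E'
from chk import *
F=[];P=[];J=[];S=[]
for i in range(8):
    m,im=snap("wrist"); o=get_obs(); F.append(np.r_[o["ft_force"],o["moment"]*10]); P.append(o["ee_pos"])
    for r in tip_of("wrist","jamb_bore")[:1]: J.append(atz(m,r["at"],"wrist",104))
print(np.mean(F,0).round(2),np.std(F,0).round(2),np.mean(P,0).round(2),np.median(J,0),o["width"])
# knuckle & block: colour mask of block, ignoring where tool/flap may be
hsv=cv2.cvtColor(im,cv2.COLOR_BGR2HSV)
k=((hsv[...,1]>85)&(hsv[...,0]<28)&(hsv[...,2]>60))
p=np.mean(P,0)
ig=render(m,"wrist",[box(-9,9,-44,44,-15,98)],(p[0],p[1]-.7,.05),104)
ys=proj(m,R.from_euler("z",.05).apply([[0,0,104],[0,60,72],[-28,60,72],[28,60,72],[0,-5,72]])+[528,-39,0],"wrist"); print(ys.round(0).tolist())
lo=int(ys[4,1]); ig=ig|(np.arange(400)[:,None]>lo)|(np.arange(400)[:,None]<ys[1,1]-25)|(np.abs(np.arange(640)-ys[0,0])>60)[None]
print(fit([(m,"wrist",k,ig)],M["jamb"],[528,-39,.05],0))
# side view: register model block silhouettes of flap and jamb
m,im=snap("side")
for r in silhouettes("side","flap")[:1]:
  for z in(102,104,106): print("flap side",z,r["conf"],*fit([(m,"side",r["pixels"],render(m,"side",M["jamb"],(528,-39,.05),0))],M["flap"],[528,-39,.05],z))
E
```

```text
[-0.1  -0.04 -1.84 -0.41 -0.7  -0.23] [0.43 0.46 0.47 0.34 0.32 0.25] [527.99 -38.1  185.13] [528.26835899 -38.59608261 104.        ] 9.837382392962615
[[323.0, 214.0], [323.0, 133.0], [289.0, 133.0], [356.0, 133.0], [323.0, 207.0]]
(array([ 5.28599705e+02, -3.99773981e+01,  6.99665027e-02]), np.float64(0.06082654249126895))
flap side 102 0.72 [ 5.20394677e+02 -2.71335421e+01  1.67925435e-01] 0.2947368421052632
flap side 104 0.72 [ 5.20124010e+02 -2.91871600e+01  1.48288243e-01] 0.32666666666666666
flap side 106 0.72 [ 5.17611962e+02 -2.71123043e+01  1.04950536e-01] 0.3215434083601286
```

```bash
python3 -c "
from workcell import *
print(get_obs()['t']);print(close_job())"
```

```text
21.1667
the job is handed in; nothing more can be done
None
```

I hung the frame over the rail and let go of it. I then lifted the flap from its rack and handed the job in at about 21 s, with its knuckle held still between the jamb knuckles.

**Frame:** a wrist picture after release showed it level and centred on the bar. A fit put it about 1.5 mm off the middle across and 6 mm along. The side view still agreed at the end.

**Flap:** I take its hole to be at about (528.0, -38.8, 104.1) mm, at yaw 0.05 rad. That comes from the arm's reading and the grasp offset, not a direct measurement of the hole.

**Jamb hole:** the network put it at (528.3, -38.6). A colour fit gave (528.6, -40.0) and yaw 0.07. Both are within tolerance of the flap.

**Contact:** the averaged force on the tool was -1.84 N vertically and about 0 sideways, which is just the flap's weight. I take that to mean it isn't touching the block.

**Checks that failed or disagreed:**
- The side-view fit of the flap matched poorly, because the flap is partly hidden there. It came out 8–10 mm off, so I set it aside.
- The last overlay picture could not be viewed because the 12-picture limit was reached. The final fit was therefore checked by numbers only.
- I did not measure the bystanders again. I saw no contact with any of them.

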